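Make up two battery-charger part kits

TASK

Make up the parts kits for two battery chargers: the meter with the red window and the white circuit breaker go in the blue tray; the meter with the green window, the cooling fan and the orange knob go in the yellow tray. Put one part in each bay, set down (not dropped) flat on the bay's floor and the same way up as it was on the bench. The meter with the blue window, the roll of tape and the brass battery terminal stay where they are.

Things in the scene. Friction and masses are not known exactly. Their poses are not given: they have to be found in the camera images.
- meter_red: panel meter: black block 48 x 29 x 36 mm (x, y, z) lying on its back, with a red lit window on top. Origin at the centre of its underside, x along the 48 mm side, z up. About 50 g. For the blue tray.
- breaker: white two-pole circuit breaker standing on its back: foot 80 x 36 x 45 mm (x, y, z), on it a nose 45 mm (x) by 36 mm (y) up to 66 mm, and a small black toggle bar on top up to 74 mm (10 mm in x, 26 mm in y). Origin at the centre of its underside, x along the 80 mm side, z up. About 200 g. For the blue tray.
- meter_green: panel meter: black block 48 x 29 x 36 mm (x, y, z) lying on its back, with a green lit window on top. Origin at the centre of its underside, x along the 48 mm side, z up. About 50 g. For the yellow tray.
- fan: black square cooling fan lying flat, 40 x 40 x 28 mm (x, y, z), with a silver disc and black blades and hub on top. A solid block for gripping. Origin at the centre of its underside, x and y along its sides, z up. About 50 g. For the yellow tray.
- knob: round orange control knob with a grey top and a white pointer line, 32 mm diameter, 28 mm high, standing upright. Origin at the centre of its underside, z up. About 30 g. For the yellow tray.
- tray_blue: blue plastic kit tray, fixed to the bench, 144 x 108 mm (x, y), walls 4 mm thick and 12 mm high, floor top 4 mm above the bench. Two open bays, each 66 mm (x) by 100 mm (y) inside, lie side by side along the tray's x, centred at x = -35 and +35 mm, y = 0. Origin at the centre of its underside, z up. The trays may stand on either side.
- tray_yellow: yellow plastic kit tray, fixed to the bench, 214 x 108 mm (x, y), walls 4 mm thick and 12 mm high, floor top 4 mm above the bench. Three open bays, each 66 mm (x) by 100 mm (y) inside, lie side by side along the tray's x, centred at x = -70, 0 and +70 mm, y = 0. Origin at the centre of its underside, z up. The trays may stand on either side.
- meter_blue: panel meter: black block 48 x 29 x 36 mm (x, y, z) lying on its back, with a blue lit window on top. Origin at the centre of its underside, x along the 48 mm side, z up. About 50 g. A spare, in neither kit: stays where it is.
- tape: white roll of tape lying flat, 60 mm outer and 38 mm inner diameter, 19 mm high. Origin at the centre of its underside. Stays where it is.
- terminal: brass battery-post terminal with a steel bolt, about 52 x 32 x 18 mm (x, y, z). Origin on its underside. Stays where it is.
Not all that is in view belongs to the job. What is shaped like the breaker but pink or purple is not meant.

How it is judged:
At the end, for the whole second after the job is handed in: Red meter and breaker in the blue tray, green meter, fan and knob in the yellow, one per bay: within 26 mm (tray x) and 42 mm (tray y) of a bay centre, underside 1 to 7 mm above the tray's, tilt under 0.08 rad, speed under 0.02 m/s. Blue meter, tape and terminal within 20 mm of their start (((x of meter_red in the frame of tray_blue between -0.061 and -0.009 m and y of meter_red in the frame of tray_blue between -0.042 and 0.042 m) or (x of breaker in the frame of tray_blue between -0.061 and -0.009 m and y of breaker in the frame of tray_blue between -0.042 and 0.042 m)) and ((x of meter_red in the frame of tray_blue between 0.009 and 0.061 m and y of meter_red in the frame of tray_blue between -0.042 and 0.042 m) or (x of breaker in the frame of tray_blue between 0.009 and 0.061 m and y of breaker in the frame of tray_blue between -0.042 and 0.042 m)) and z of meter_red in the frame of tray_blue between 0.001 and 0.007 m and angle between each of meter_red, breaker, meter_green, fan, knob's own z axis and vertical below 0.08 rad and linear speed of each of meter_red, breaker, meter_green, fan, knob below 0.02 m/s and z of breaker in the frame of tray_blue between 0.001 and 0.007 m and ((x of meter_green in the frame of tray_yellow between -0.096 and -0.044 m and y of meter_green in the frame of tray_yellow between -0.042 and 0.042 m) or (x of fan in the frame of tray_yellow between -0.096 and -0.044 m and y of fan in the frame of tray_yellow between -0.042 and 0.042 m) or (x of knob in the frame of tray_yellow between -0.096 and -0.044 m and y of knob in the frame of tray_yellow between -0.042 and 0.042 m)) and ((x of meter_green in the frame of tray_yellow between -0.026 and 0.026 m and y of meter_green in the frame of tray_yellow between -0.042 and 0.042 m) or (x of fan in the frame of tray_yellow between -0.026 and 0.026 m and y of fan in the frame of tray_yellow between -0.042 and 0.042 m) or (x of knob in the frame of tray_yellow between -0.026 and 0.026 m and y of knob in the frame of tray_yellow between -0.042 and 0.042 m)) and ((x of meter_green in the frame of tray_yellow between 0.044 and 0.096 m and y of meter_green in the frame of tray_yellow between -0.042 and 0.042 m) or (x of fan in the frame of tray_yellow between 0.044 and 0.096 m and y of fan in the frame of tray_yellow between -0.042 and 0.042 m) or (x of knob in the frame of tray_yellow between 0.044 and 0.096 m and y of knob in the frame of tray_yellow between -0.042 and 0.042 m)) and z of meter_green in the frame of tray_yellow between 0.001 and 0.007 m and z of fan in the frame of tray_yellow between 0.001 and 0.007 m and z of knob in the frame of tray_yellow between 0.001 and 0.007 m and distance of each of meter_blue, tape, terminal from where it was at the start of the episode below 0.02 m); the robot touches nothing.
It fails at once if a kit part is dropped (falls free by more than about 25 mm) ((linear speed of meter_red above 0.7 m/s and contact force between the fingers and meter_red below 0.05 N) or (linear speed of breaker above 0.7 m/s and contact force between the fingers and breaker below 0.05 N) or (linear speed of meter_green above 0.7 m/s and contact force between the fingers and meter_green below 0.05 N) or (linear speed of fan above 0.7 m/s and contact force between the fingers and fan below 0.05 N) or (linear speed of knob above 0.7 m/s and contact force between the fingers and knob below 0.05 N)).
It fails at once if the blue-window meter is moved by more than 20 mm (distance of meter_blue from where it was at the start of the episode above 0.02 m).
It fails at once if the roll of tape is moved by more than 20 mm (distance of tape from where it was at the start of the episode above 0.02 m).
It fails at once if the brass battery terminal is moved by more than 20 mm (distance of terminal from where it was at the start of the episode above 0.02 m).
It also fails if it takes over 125 s, if anything falls off the work surface, if the arm or the gripper's body presses on something with over 40 N, if the wrist force passes 120 N, or if a joint passes its speed limit or range.

ROBOT

A 6-joint arm with a two-finger parallel gripper is mounted at the origin on the work surface. World frame = base frame: x ahead of the robot, y to its left, z up, the work surface at z = 0. Lengths are in m, angles in rad, forces in N, time in s.
With the tool pointing down it reaches from about 0.325 to 0.85 m from the base axis. Payload 4.4 kg.
Tool frame: the origin (TCP) lies on the centre line of the jaws, within the pads' length; the fingertips stand 22 mm ahead of it and the grasp point (between the pads) lies 3 mm ahead of it (bot.tip_extent is the z of the fingertips in the tool frame, in m); z points along the fingers, y is the line along which they close (so a half turn about z gives the same grasp; the last joint's range is limited). The gripper opens to 94 mm and grips with 3 to 60 N. Pads are 16 mm wide; open, the fingers measure 119 mm over their backs; the gripper's body (75 mm by 177 mm) begins 78 mm behind the grasp point.
Start: joints at [1.133, 0.207, 1.542, -0, 1.393, -0.15], TCP at [0.163, 0.552, 0.189] pointing down, gripper open.
Joint ranges: [-2.73, 2.73], [-0.86, 2.22], [0.23, 2.46], [-1.11, 4.25], [0.08, 2.63], [-2.82, 2.82]. Speed limits (rad/s): [2.79, 2.79, 3.14, 3.14, 3.14, 3.14].

INTERFACE

Orientations are given as a unit quaternion [x, y, z, w].
In Python, from workcell import bot gives the robot as it stands. The module is installed in compiled form; this text tells all that it offers.
- The arm moves only by the tool step_arm, never from a script. Its argument "steps" is a list that holds one entry, the list of rows, each a list of 4 numbers: the shift along the tool's x, y, z in m, then the turn about the tool's z in degrees. A call has exactly 10 rows; each row is the pose to reach, as a shift and turn from the pose commanded when the call began, along the tool's axes at that moment; what a row does not reach only later rows make up. A row lasts 1/8 s, in which the tool goes at most 62.5 mm and 10.7 degrees, less where a joint would pass 70% of its speed; a pose out of reach is approached as far as the arm can. A call with a gripper value outside its range is refused whole. "jaw" is the opening, from 0 (shut) to 1 (fully open), set as the call begins (left out, the last holds). The fingers move at their own pace and stop on an object; "force" is the grip in N (left out, the last holds). Time passes only in rows, so rows that repeat a pose let the fingers close, or fill a call up. It gives the time, the measured TCP pose, the force, the opening and the grip force at its end, in the units of the state.
- bot.state(): the state, without advancing time (a new reading comes with each control period).
- bot.capture(name): name is "side" or "top"; returns a dict with "color" (420x560x3 uint8, red, green, blue), "mtx" (3x3 intrinsics, pixels), "xyz" and "rotation" of the camera in the world. Camera axes: x right, y down, z forward; pixel columns grow to the right and rows downward; lengths in m; the calibration is good to about 2 mm. A picture is of the moment at which its call begins. There is no depth.
- bot.close_job(): hands the job in; it is judged then, once.
The state is a dict: "t": time; "joints": joint angles; "dq": joint speeds; "tau": joint torques, N m; "position": TCP position; "tool_rot": TCP orientation; "force": force on the tool from outside, world axes, zero at the start; "moment": the same for the moment, N m; "finger_gap": opening from 0.0 (shut) to 1.0 (fully open); "grip_force": force on a finger pad.
Only numpy, scipy, OpenCV 4.12 (cv2) and the standard library are available. Lean on these libraries where they do the work, as an engineer would, in place of code of your own. Each camera call takes 0.05 s, during which the arm holds its last target. There are 200 camera calls.

## Working session

There is one attempt and no reset: what is moved stays moved. The work goes in short steps, Python scripts to look and compute and a tool call to move; the robot and the scene stay as the last step left them, time stands still between calls to the robot, and variables do not carry over. Pictures are saved under pics/ and viewed, at most 14 in all, crops included, and the job is handed in when it is done.

Besides the shell and the picture viewer there is one more tool, called after ">>>" by a JSON object that holds its "api" and its "payload", one argument or row to a line. step_arm: Moves the arm, as the interface text tells. Its arguments: {"type":"object","properties":{"steps":{"type":"array","items":{"type":"array","items":{"type":"array","items":{"type":"number"}}}},"jaw":{"type":"number"},"force":{"type":"number"}},"required":["steps"]}

```bash
mkdir -p pics; python3 - <<'E'
from workcell import bot
import cv2,numpy as np
for n in("top","side"):
    c=bot.capture(n);cv2.imwrite(f"pics/{n}0.png",c["color"][...,::-1]);print(n,c["mtx"].tolist(),np.round(c["xyz"],4),np.round(c["rotation"],4).tolist())
s=bot.state();print(s)
E
```

```text
top [[542.8724473333796, 0.0, 281.3534752968027], [0.0, 542.8724473333796, 218.88724550183332], [0.0, 0.0, 1.0]] [ 0.3769 -0.004   1.2532] [0.7107, -0.7021, 0.0348, -0.028]
side [[450.5989769858597, 0.0, 275.9313542476498], [0.0, 450.5989769858597, 201.7314260623953], [0.0, 0.0, 1.0]] [ 0.3234 -0.6897  0.5743] [0.8911, -0.1117, 0.047, -0.4373]
{'t': 0.1, 'joints': array([ 1.13352822e+00,  2.07328240e-01,  1.54279558e+00, -5.44498348e-06,
        1.39351062e+00, -1.50487095e-01]), 'dq': array([-0.00081112, -0.00298422, -0.00289422,  0.00011744,  0.00065025,
       -0.00189151]), 'tau': array([-5.72339309e-05, -3.71863246e+01, -2.82294416e+01,  7.00624357e-02,
        3.10542318e-02, -2.80733167e-05]), 'position': array([0.16232799, 0.55081831, 0.18841804]), 'tool_rot': array([ 1.42899089e-01,  9.89736737e-01, -9.77900724e-04, -2.93153124e-04]), 'force': array([-0.20744496,  1.08768065,  0.34744201]), 'moment': array([ 0.03933366, -0.03299821, -0.00748266]), 'grip_force': 0.0, 'finger_gap': 0.9993049794353587}
```

View pics/top0.png

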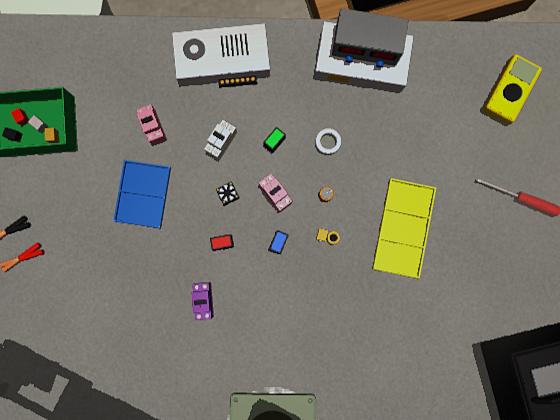

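View pics/side0.png

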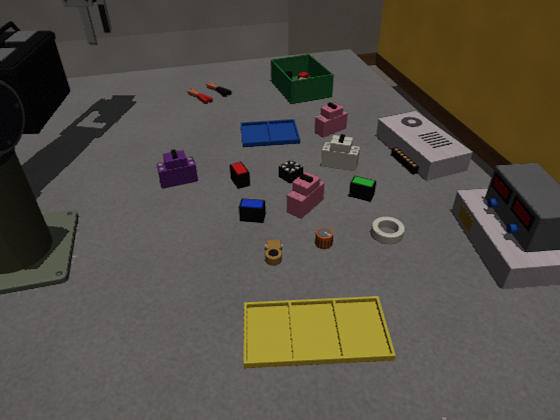

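```bash
cat > h.py <<'E'
from workcell import bot
import cv2,numpy as np
from scipy.spatial.transform import Rotation as R
def cap(n):
    c=bot.capture(n); c["color"]=np.ascontiguousarray(c["color"]); c["Rm"]=R.from_quat(c["rotation"]).as_matrix(); return c
def back(c,uv,z):
    uv=np.atleast_2d(uv); r=np.c_[uv,np.ones(len(uv))]@np.linalg.inv(c["mtx"]).T@c["Rm"].T
    o=np.array(c["xyz"]); return (o+r*((z-o[2])/r[:,2:]))[:,:2]
def proj(c,P):
    p=(np.atleast_2d(P)-c["xyz"])@c["Rm"]@np.array(c["mtx"]).T; return p[:,:2]/p[:,2:]
def box(x,y,yaw,a,b,z0,z1):
    q=np.array([[i*a/2,j*b/2,k] for k in(z0,z1) for i,j in((-1,-1),(1,-1),(1,1),(-1,1))])
    cs,sn=np.cos(yaw),np.sin(yaw); q[:,:2]=q[:,:2]@np.array([[cs,sn],[-sn,cs]])+[x,y]; return q
def draw(img,c,q,s,off,col):
    p=((proj(c,q)-off)*s).astype(int)
    for k in(0,4): cv2.polylines(img,[p[k:k+4]],True,col,1)
def rect(c,mask,z):
    "largest blob -> world centre, long-side yaw, size on plane z"
    cn=max(cv2.findContours(mask.astype(np.uint8),0,cv2.CHAIN_APPROX_NONE)[0],key=cv2.contourArea)
    w=back(c,cn[:,0,:].astype(float),z)
    (x,y),(a,b),t=cv2.minAreaRect((w*1000).astype(np.float32))
    if b>a:a,b,t=b,a,t+90
    M=cv2.moments(mask.astype(np.uint8),True); return np.array([x/1000,y/1000]),np.radians((t+90)%180-90),(round(a,1),round(b,1)),cn
def roi(m,x0,y0,x1,y1):
    o=np.zeros_like(m);o[y0:y1,x0:x1]=m[y0:y1,x0:x1];return o
E
python3 - <<'E'
from h import *
c=cap("top");I=c["color"];H=cv2.cvtColor(I,cv2.COLOR_RGB2HSV);h,s,v=[H[...,i].astype(int) for i in range(3)]
sat=s>110
items=dict(red=(sat&((h<8)|(h>172)),(205,230,240,258),.036,(48,29,0,.036)),
 green=(sat&(h>45)&(h<75),(255,118,300,160),.036,(48,29,0,.036)),
 blue=(sat&(h>95)&(h<130),(262,225,298,262),.036,(48,29,0,.036)),
 fan=((v<55)|(v>150),(210,175,245,210),.028,(40,40,0,.028)),
 knob=((sat&(h<20))|(v>150),(315,182,338,206),.028,(32,32,0,.028)),
 breaker=((s<60)&(v>140),(198,112,243,165),.050,(80,36,0,.045)),
 tblue=(sat&(h>95)&(h<130),(105,150,180,235),.012,(144,108,0,.012)),
 tyel=(sat&(h>22)&(h<35),(365,170,445,285),.012,(214,108,0,.012)),
 brass=(sat&(h>10)&(h<30),(310,222,345,252),.015,(52,32,0,.018)),
 tape=((s<60)&(v>150),(310,122,347,160),.019,(60,60,0,.019)))
off=np.array([105,95]);S=2.25
im=cv2.resize(I[95:285,105:450],None,fx=S,fy=S,interpolation=cv2.INTER_CUBIC)
sd=cap("side");im2=sd["color"][90:370,150:420].copy();im2=cv2.resize(im2,None,fx=2.1,fy=2.1)
for n,(m,r,z,(a,b,z0,z1)) in items.items():
    p,y,sz,cn=rect(c,roi(m,*r),z); print(n,np.round(p,4),"yaw",round(np.degrees(y),1),sz)
    q=box(*p,y,a/1e3,b/1e3,z0,z1); draw(im,c,q,S,off,(255,0,255)); draw(im2,sd,q,2.1,np.array([150,90]),(255,0,255))
cv2.imwrite("pics/t1.png",im[...,::-1]);cv2.imwrite("pics/s1.png",im2[...,::-1])
E
```

```text
red [0.432  0.1201] yaw -79.0 (43.0, 24.9)
green [0.6708 0.0038] yaw -38.5 (43.2, 23.8)
blue [ 0.4339 -0.0087] yaw -22.4 (43.9, 23.6)
fan [0.5423 0.1084] yaw 27.5 (42.1, 40.6)
knob [ 0.5449 -0.1155] yaw -44.3 (32.6, 30.6)
breaker [0.6759 0.1233] yaw -32.0 (60.0, 40.4)
tblue [0.5418 0.307 ] yaw -7.5 (145.0, 108.9)
tyel [ 0.4713 -0.2974] yaw -11.1 (215.6, 110.4)
brass [ 0.4497 -0.1224] yaw 72.2 (51.9, 29.7)
tape [ 0.6705 -0.121 ] yaw 0.4 (58.9, 55.6)
```

View pics/t1.png

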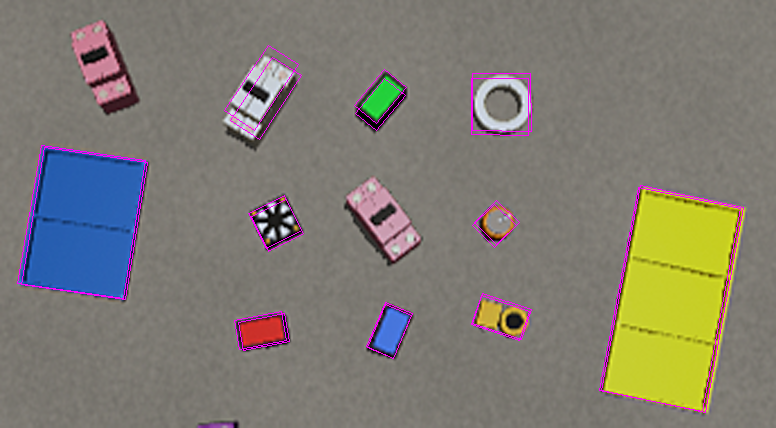

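View pics/s1.png

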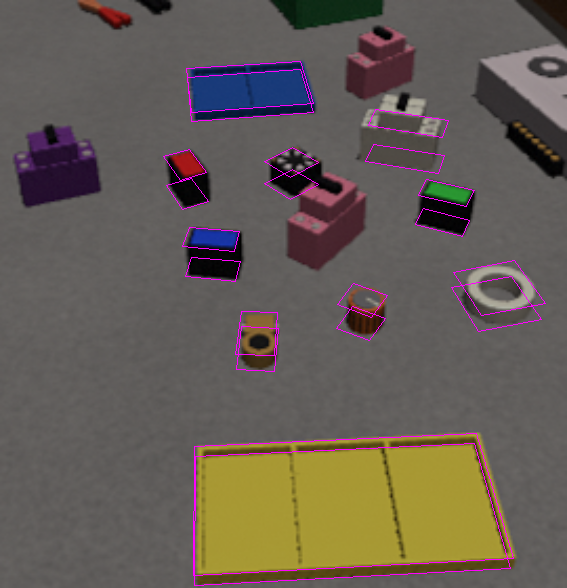

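Candidates, in top0 pixels:
- **Breaker:** the white one at (220,138) fits. The pink ones at (150,124) and (275,192) and the purple one at (202,301) are decoys.
- **Meters:** red at (221,242), green at (275,139). The blue one at (278,242) is the spare and stays.
- **Fan and knob:** fan at (227,193), orange knob at (326,194). The brass terminal at (329,237) stays.
- **Trays:** blue at (143,194), yellow at (405,228).

The enlarged crop t1 confirms all of these. The outlines fit except the breaker's, so I'll refine that one.

```bash
cat >> h.py <<'E'
def plan(*targets):
    "each (x,y,z,fingeryaw deg): shift & turn from the measured pose"
    s=bot.state();M=R.from_quat(s["tool_rot"]).as_matrix();ty=np.degrees(np.arctan2(M[1,1],M[0,1]))
    print("pose",np.round(s["position"],4),"fyaw",round(ty,1),"j6",round(s["joints"][5],2),"gap",round(s["finger_gap"],3),"grip",round(s["grip_force"],1),"t",round(s["t"],1))
    for x,y,z,w in targets:
        d=(ty-w+90)%180-90
        print("->",np.round(M.T@(np.array([x,y,z])-s["position"]),4),"turn",round(d,1))
def bay(tr,k):
    p,t={"b":((.5418,.307),-7.5),"y":((.4713,-.2974),-11.1)}[tr]
    t=np.radians(t);return np.array(p)+k*np.array([np.cos(t),np.sin(t)])
E
python3 - <<'E'
from h import *
c=cap("top");H=cv2.cvtColor(c["color"],cv2.COLOR_RGB2HSV)
s,v=H[...,1].astype(int),H[...,2].astype(int)
p,y,sz,cn=rect(c,roi(v<45,211,128,228,144),.074);print("toggle",p,np.degrees(y),sz)
# silhouette: whole white region; search pose
from scipy.optimize import minimize
W=roi((s<70)&(v>112),198,112,245,168).astype(np.uint8)
W=cv2.morphologyEx(W,cv2.MORPH_CLOSE,np.ones((7,7)));n,l,st,_=cv2.connectedComponentsWithStats(W);W=(l==1+np.argmax(st[1:,4]))
def sil(q):
    m=np.zeros((840*2,560*4),np.uint8);m=np.zeros((420*4,560*4),np.uint8)
    for a,b,z0,z1 in((.08,.036,0,.045),(.045,.036,.045,.066),(.01,.026,.066,.074)):
        P=proj(c,box(q[0],q[1],q[2],a,b,z0,z1))*4+1.5;cv2.fillConvexPoly(m,cv2.convexHull(P.astype(np.int32)),1)
    return m
W4=cv2.resize(W.astype(np.uint8),None,fx=4,fy=4,interpolation=0)
f=lambda u:float((sil([u[0]/100,u[1]/100,u[2]/10])!=W4).sum())
r=min((minimize(f,[p[0]*100,p[1]*100,np.radians(a)*10],method="Nelder-Mead",options=dict(initial_simplex=np.array([p[0]*100,p[1]*100,np.radians(a)*10])+np.array([[0,0,0],[.8,0,0],[0,.8,0],[0,0,1.]]))) for a in(-28,-34)),key=lambda r:r.fun)
x,yy,a=r.x/[100,100,10];print("breaker",x,yy,np.degrees(a),r.fun/16,W.sum())
fy=np.degrees(a)+90
plan((x,yy,.15,fy),(x,yy,.04,fy));print(bay("b",.035),bay("b",-.035),[bay("y",k) for k in(-.07,0,.07)])
im=cv2.resize(c["color"][105:175,185:255],None,fx=8,fy=8)
for q in((.08,.036,0,.045),(.045,.036,.045,.066),(.01,.026,.066,.074)):draw(im,c,box(x,yy,a,*q),8,np.array([185,105]),(255,0,255))
cv2.imwrite("pics/b.png",im[...,::-1])
E
```

```text
toggle [0.66588849 0.12689513] 56.775917053222656 (24.6, 8.6)
breaker 0.68673862587759 0.13426062608927636 -44.53094471430366 1828.0 2632
pose [0.1625 0.5511 0.1889] fyaw 73.6 j6 -0.15 gap 1.001 grip 0.0 t 0.2
-> [-0.6208 -0.2515  0.0391] turn 28.1
-> [-0.6208 -0.2514  0.1491] turn 28.1
[0.57650057 0.30243158] [0.50709943 0.31156842] [array([ 0.40260951, -0.28392346]), array([ 0.4713, -0.2974]), array([ 0.53999049, -0.31087654])]
```

View pics/b.png

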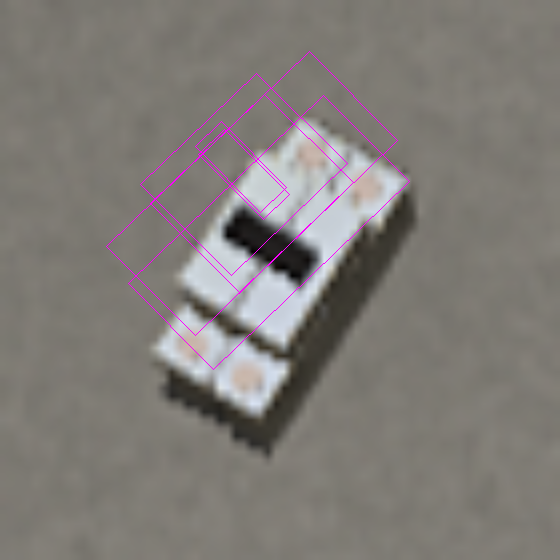

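The model fit failed because the white mask was bad. The crop itself shows the foot's top corners clearly, at (160,350), (262,415), (408,182) and (302,120), and the toggle at (271,245). I'll use those.

```bash
python3 - <<'E'
from h import *
c=cap("top");o=np.array([185,105])
q=back(c,np.array([[160,350],[262,415],[408,182],[302,120]])/8-.5+.06+o,.045);print(q.mean(0),np.degrees(np.arctan2(*(q[2]-q[1]+q[3]-q[0])[::-1])), np.linalg.norm(np.diff(q,axis=0),axis=1))
x,y=(q.mean(0)+[.6659,.1269])/2
plan((x,y,.15,57.3),(x,y,.04,57.3))
E
```

```text
[0.66681943 0.12609493] -30.27861697108911 [0.03437509 0.07839305 0.03505543]
pose [0.1625 0.5513 0.189 ] fyaw 73.6 j6 -0.15 gap 1.001 grip 0.0 t 0.3
-> [-0.6034 -0.2649  0.0392] turn 16.3
-> [-0.6034 -0.2648  0.1492] turn 16.3
```

>>> {"api": "step_arm", "payload": {
  "steps": [
    [[-0.04,-0.017,0,0],[-0.09,-0.04,0,0],[-0.14,-0.06,0,0],[-0.19,-0.083,0,0],[-0.24,-0.105,0,0],[-0.29,-0.127,0,0],[-0.34,-0.149,0,0],[-0.39,-0.171,0,0],[-0.43,-0.189,0,0],[-0.44,-0.193,0,0]]
  ],
  "jaw": 0.7,
  "force": 25
}}

```text
t: 1.55
position: [0.5318, 0.24, 0.1893]
tool_rot: [0.145, 0.989, -0.0, 0.0]
force: [-0.3, -0.8, -0.9]
finger_gap: 0.701
grip_force: 0.0
```

>>> {"api": "step_arm", "payload": {
  "steps": [
    [[-0.03,-0.013,0,2],[-0.07,-0.03,0.01,5],[-0.11,-0.048,0.02,8],[-0.14,-0.061,0.03,11],[-0.157,-0.069,0.038,14],[-0.163,-0.072,0.039,15.5],[-0.163,-0.072,0.039,15.5],[-0.163,-0.072,0.039,15.5],[-0.163,-0.072,0.039,15.5],[-0.163,-0.072,0.039,15.5]]
  ]
}}

```text
t: 2.8
position: [0.6659, 0.1272, 0.1509]
tool_rot: [0.275, 0.962, 0.0, 0.0]
force: [-0.2, -0.5, 0.5]
finger_gap: 0.697
grip_force: 0.0
```

```bash
python3 - <<'E'
from h import *
plan((.6664,.1265,.04,58))
c=cap("top");cv2.imwrite("pics/g1.png",cv2.resize(c["color"][90:200,150:300],None,fx=5,fy=5)[...,::-1])
E
```

```text
pose [0.6659 0.1272 0.1509] fyaw 58.1 j6 -0.95 gap 0.697 grip 0.0 t 2.8
-> [-0.0008 -0.0004  0.1109] turn 0.1
```

View pics/g1.png

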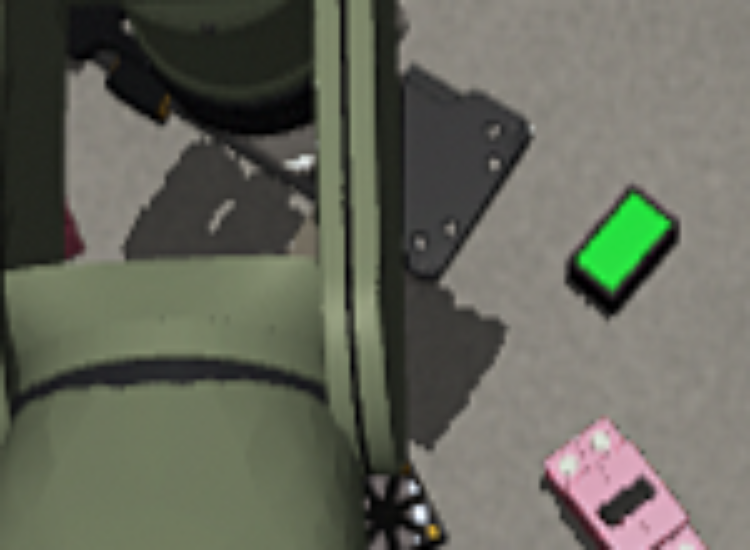

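The arm hides the breaker from above, but the pose matches the target, so I'll go down and grip.

>>> {"api": "step_arm", "payload": {
  "steps": [
    [[-0.001,0,0.02,0],[-0.001,0,0.04,0],[-0.001,0,0.06,0],[-0.001,0,0.08,0],[-0.001,0,0.095,0],[-0.001,0,0.105,0],[-0.001,0,0.111,0],[-0.001,0,0.111,0],[-0.001,0,0.111,0],[-0.001,0,0.111,0]]
  ]
}}

```text
t: 4.1
position: [0.6675, 0.1263, 0.0403]
tool_rot: [0.275, 0.961, 0.0, 0.001]
force: [-0.6, 0.1, -0.2]
finger_gap: 0.699
grip_force: 0.0
```

>>> {"api": "step_arm", "payload": {
  "steps": [
    [[0,0,0,0],[0,0,0,0],[0,0,0,0],[0,0,0,0],[0,0,0,0],[0,0,0,0],[0,0,0,0],[0,0,0,0],[0,0,0,0],[0,0,0,0]]
  ],
  "jaw": 0.2
}}

```text
t: 5.35
position: [0.667, 0.1263, 0.0395]
tool_rot: [0.275, 0.961, 0.0, 0.0]
force: [0.8, 0.4, 0.8]
finger_gap: 0.38
grip_force: 24.9
```

>>> {"api": "step_arm", "payload": {
  "steps": [
    [[0,0,-0.005,0],[0,0,-0.015,0],[0,0,-0.03,0],[0,0,-0.05,0],[0,0,-0.07,0],[0,0,-0.09,0],[0,0,-0.11,0],[0,0,-0.12,0],[0,0,-0.12,0],[0,0,-0.12,0]]
  ]
}}

```text
t: 6.6
position: [0.6661, 0.1262, 0.1583]
tool_rot: [0.275, 0.961, -0.0, -0.001]
force: [-0.0, 0.3, -2.7]
finger_gap: 0.384
grip_force: 24.9
```

```bash
python3 - <<'E'
from h import *
b=bay("b",.035);plan((*b,.16,-7.5),(*b,.045,-7.5))
E
```

```text
pose [0.6661 0.1262 0.1583] fyaw 58.1 j6 -0.95 gap 0.384 grip 24.9 t 6.6
-> [ 0.1693  0.1022 -0.0015] turn 65.6
-> [0.1691 0.1023 0.1135] turn 65.6
```

>>> {"api": "step_arm", "payload": {
  "steps": [
    [[0.015,0.01,0,6],[0.035,0.02,0,13],[0.06,0.035,0,21],[0.085,0.05,0,29],[0.11,0.066,0,37],[0.135,0.082,0,45],[0.155,0.094,0,53],[0.166,0.1,0,60],[0.169,0.102,0,65.6],[0.169,0.102,0,65.6]]
  ]
}}

```text
t: 7.85
position: [0.5765, 0.3023, 0.1581]
tool_rot: [0.751, 0.66, -0.001, -0.0]
force: [0.3, -0.6, -2.2]
finger_gap: 0.378
grip_force: 24.9
```

```bash
python3 - <<'E'
from h import *
b=bay("b",.035);plan((*b,.044,-7.5))
c=cap("side");cv2.imwrite("pics/g2.png",cv2.resize(c["color"][60:260,160:420],None,fx=2.5,fy=2.5)[...,::-1])
E
```

```text
pose [0.5765 0.3023 0.1581] fyaw -7.4 j6 0.48 gap 0.378 grip 24.9 t 7.8
-> [0.0003 0.0002 0.1141] turn 0.1
```

View pics/g2.png

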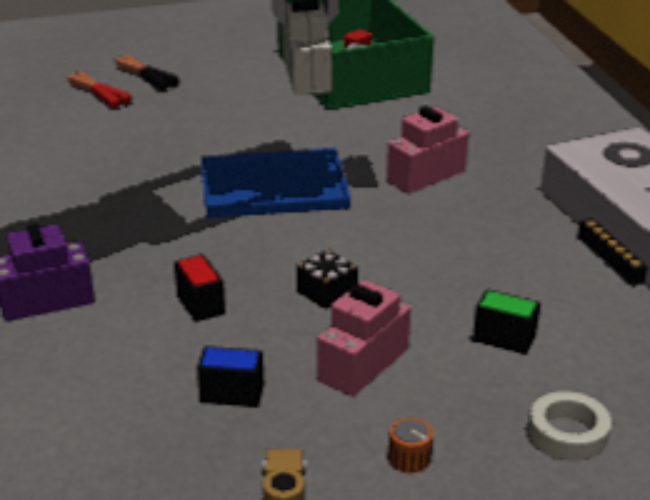

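The breaker hangs level above the blue tray, seen around (315,60) in the crop. I'll lower it and release.

>>> {"api": "step_arm", "payload": {
  "steps": [
    [[0,0,0.02,0],[0,0,0.04,0],[0,0,0.06,0],[0,0,0.08,0],[0,0,0.095,0],[0,0,0.105,0],[0,0,0.11,0],[0,0,0.1135,0],[0,0,0.1145,0],[0,0,0.1145,0]]
  ]
}}

```text
t: 9.15
position: [0.5778, 0.3023, 0.0455]
tool_rot: [0.752, 0.659, 0.0, 0.0]
force: [0.0, -0.1, -1.7]
finger_gap: 0.378
grip_force: 24.9
```

>>> {"api": "step_arm", "payload": {
  "steps": [
    [[0,0,0,0],[0,0,0,0],[0,0,0,0],[0,0,0,0],[0,0,-0.01,0],[0,0,-0.03,0],[0,0,-0.06,0],[0,0,-0.09,0],[0,0,-0.12,0],[0,0,-0.12,0]]
  ],
  "jaw": 0.55
}}

```text
t: 10.4
position: [0.5804, 0.3033, 0.1703]
tool_rot: [0.752, 0.659, 0.004, 0.002]
force: [0.1, 0.9, -0.2]
finger_gap: 0.548
grip_force: 0.0
```

```bash
python3 - <<'E'
from h import *
plan((.432,.1201,.10,11),(.432,.1201,.032,11))
E
```

```text
pose [0.5804 0.3033 0.1703] fyaw -7.5 j6 0.48 gap 0.548 grip 0.0 t 10.4
-> [-0.2014 -0.1237  0.0684] turn -18.5
-> [-0.2017 -0.1242  0.1364] turn -18.5
```

>>> {"api": "step_arm", "payload": {
  "steps": [
    [[-0.02,-0.012,0,-2],[-0.05,-0.031,0,-5],[-0.085,-0.052,0.01,-8],[-0.12,-0.074,0.02,-11],[-0.15,-0.092,0.03,-14],[-0.175,-0.107,0.04,-16],[-0.192,-0.118,0.06,-18],[-0.201,-0.124,0.068,-18.5],[-0.201,-0.124,0.068,-18.5],[-0.201,-0.124,0.068,-18.5]]
  ],
  "jaw": 0.65
}}

```text
t: 11.65
position: [0.4293, 0.1196, 0.0976]
tool_rot: [0.636, 0.771, 0.001, 0.001]
force: [0.1, -0.6, 0.0]
finger_gap: 0.65
grip_force: 0.0
```

```bash
python3 - <<'E'
from h import *
plan((.432,.1201,.032,11))
E
```

```text
pose [0.4293 0.1196 0.0976] fyaw 11.0 j6 -0.11 gap 0.65 grip 0.0 t 11.7
-> [-0.      0.0026  0.0657] turn -0.0
```

>>> {"api": "step_arm", "payload": {
  "steps": [
    [[0,0.002,0.015,0],[0,0.0025,0.03,0],[0,0.0025,0.045,0],[0,0.0025,0.055,0],[0,0.0025,0.062,0],[0,0.0025,0.0655,0],[0,0.0025,0.0655,0],[0,0.0025,0.0655,0],[0,0.0025,0.0655,0],[0,0.0025,0.0655,0]]
  ]
}}

```text
t: 12.9
position: [0.4309, 0.1197, 0.0317]
tool_rot: [0.636, 0.771, 0.0, 0.0]
force: [0.3, -0.4, 0.1]
finger_gap: 0.65
grip_force: 0.0
```

>>> {"api": "step_arm", "payload": {
  "steps": [
    [[0,0,0,0],[0,0,0,0],[0,0,0,0],[0,0,0,0],[0,0,0,0],[0,0,0,0],[0,0,0,0],[0,0,0,0],[0,0,0,0],[0,0,0,0]]
  ],
  "jaw": 0.15,
  "force": 15
}}

```text
t: 14.15
position: [0.4306, 0.1197, 0.0315]
tool_rot: [0.636, 0.771, -0.0, -0.0]
force: [-0.3, -0.7, 0.2]
finger_gap: 0.147
grip_force: 0.0
```

>>> {"api": "step_arm", "payload": {
  "steps": [
    [[0,0,-0.005,0],[0,0,-0.015,0],[0,0,-0.03,0],[0,0,-0.05,0],[0,0,-0.07,0],[0,0,-0.09,0],[0,0,-0.11,0],[0,0,-0.12,0],[0,0,-0.12,0],[0,0,-0.12,0]]
  ]
}}

```text
t: 15.4
position: [0.43, 0.1196, 0.1509]
tool_rot: [0.636, 0.771, -0.0, -0.0]
force: [0.5, 0.8, -0.6]
finger_gap: 0.15
grip_force: 0.0
```

```bash
python3 - <<'E'
from h import *
b=bay("b",-.035);plan((*b,.15,82.5),(*b,.036,82.5))
E
```

```text
pose [0.43   0.1196 0.1509] fyaw 11.0 j6 -0.11 gap 0.15 grip 0.0 t 15.4
-> [0.1738 0.1122 0.0007] turn -71.5
-> [0.1738 0.1123 0.1147] turn -71.5
```

The gripper closed on nothing: gap 14 mm, grip 0 N. I'll look before going on.

```bash
python3 - <<'E'
from h import *
a=cap("top")["color"];b=cap("side")["color"]
cv2.imwrite("pics/m.png",np.hstack([cv2.resize(a[100:310,90:300],(400,400)),cv2.resize(b[50:250,150:350],(400,400))])[...,::-1])
E
```

```text
(no output)
```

View pics/m.png

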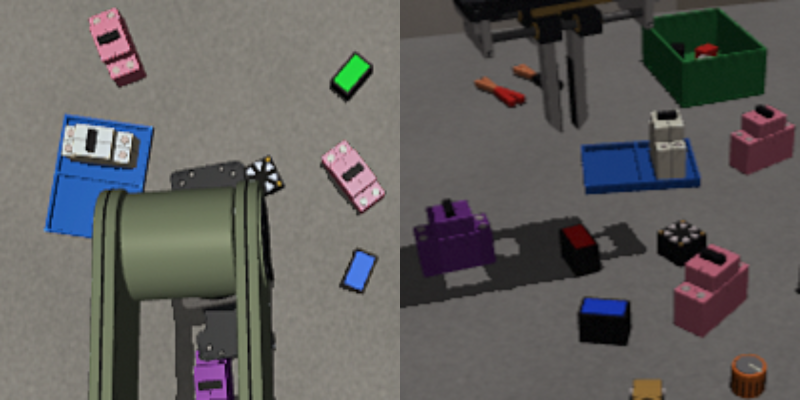

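The breaker sits well in its bay. The red meter is still on the bench, so I'll measure it with the side camera.

```bash
python3 - <<'E'
from h import *
c=cap("side");H=cv2.cvtColor(c["color"],cv2.COLOR_RGB2HSV);h,s,v=[H[...,i].astype(int) for i in range(3)]
m=roi((s>100)&((h<8)|(h>172)),225,155,262,200);print(m.sum())
p,y,sz,cn=rect(c,m,.036);print(p,np.degrees(y),sz)
I=cv2.imread("pics/side0.png");H=cv2.cvtColor(I,cv2.COLOR_BGR2HSV);h,s,v=[H[...,i].astype(int) for i in range(3)]
p,y,sz,cn=rect(c,roi((s>100)&((h<8)|(h>172)),225,155,262,200),.036);print("start",p,np.degrees(y),sz)
im=cv2.resize(c["color"][60:220,180:300],None,fx=3.7,fy=3.7)
for q in(box(.432,.1201,np.radians(-79),.048,.029,0,.036),):draw(im,c,q,3.7,np.array([180,60]),(255,255,0))
g=bot.state()["position"];uv=((proj(c,g+[0,0,-.022])-[180,60])*3.7)[0].astype(int);cv2.circle(im,tuple(map(int,uv)),4,(0,255,0),1)
cv2.imwrite("pics/m2.png",im[...,::-1])
E
```

```text
145
[0.4324805  0.12081445] -78.93686294555664 (47.0, 27.9)
start [0.43356982 0.12149287] -77.68157863616945 (46.1, 25.8)
```

View pics/m2.png

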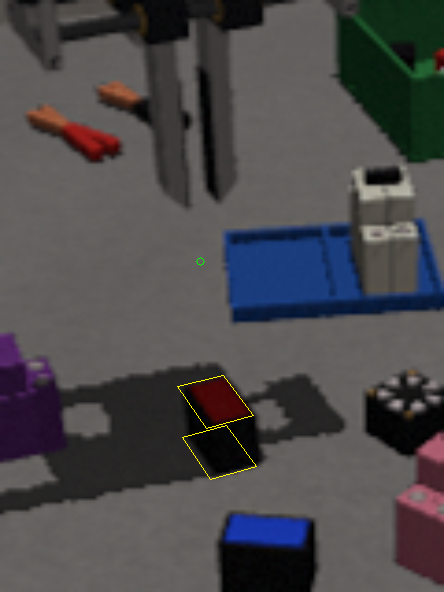

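```bash
python3 - <<'E'
from h import *
print("tip",bot.tip_extent,[n for n in dir(bot) if n[0]!='_'])
c=cap("side");g=bot.state()["position"]
for z in np.arange(.12,.19,.01):print(round(z,3),((proj(c,[g[0],g[1],z])-[180,60])*3.7)[0].round())
t=cap("top");v=cv2.cvtColor(t["color"],cv2.COLOR_RGB2HSV)[...,2].astype(int)
p,y,sz,_=rect(t,roi(v<45,130,165,147,184),.078);print("toggle",p,np.degrees(y),sz,bay("b",.035))
E
```

```text
tip 0.022 ['Unreachable', 'capture', 'close_job', 'state', 'tip_extent']
0.12 [202. 275.]
0.13 [200. 259.]
0.14 [199. 243.]
0.15 [198. 226.]
0.16 [196. 209.]
0.17 [195. 192.]
0.18 [194. 175.]
0.19 [192. 158.]
toggle [0.57712128 0.3013989 ] -7.32000732421875 (24.6, 9.0) [0.57650057 0.30243158]
```

In the crop the fingertips are at about (205,200), which means they are really about 36 mm higher than the reported z implies. The x and y are right, because the breaker sits within about 1 mm of where I aimed it. So I'll command about 36 mm lower, watch the force, and retry the red meter.

>>> {"api": "step_arm", "payload": {
  "steps": [
    [[0,0.002,0.03,0],[0,0.002,0.06,0],[0,0.002,0.085,0],[0,0.002,0.105,0],[0,0.002,0.12,0],[0,0.002,0.13,0],[0,0.002,0.138,0],[0,0.002,0.144,0],[0,0.002,0.148,0],[0,0.002,0.148,0]]
  ],
  "jaw": 0.65
}}

```text
t: 16.9
position: [0.4326, 0.12, 0.0034]
tool_rot: [0.636, 0.771, -0.0, -0.0]
force: [0.5, -0.2, 0.4]
finger_gap: 0.648
grip_force: 0.0
```

```bash
python3 - <<'E'
from h import *
plan((.432,.1201,.002,11));print(bot.state()["force"])
c=cap("side")
im=cv2.resize(c["color"][60:220,180:300],None,fx=3.7,fy=3.7);cv2.imwrite("pics/m3.png",im[...,::-1])
E
```

```text
pose [0.4326 0.12   0.0034] fyaw 11.0 j6 -0.11 gap 0.648 grip 0.0 t 16.9
-> [ 0.0002 -0.0005  0.0014] turn -0.0
[ 0.53811561 -0.15410157  0.36535321]
```

View pics/m3.png

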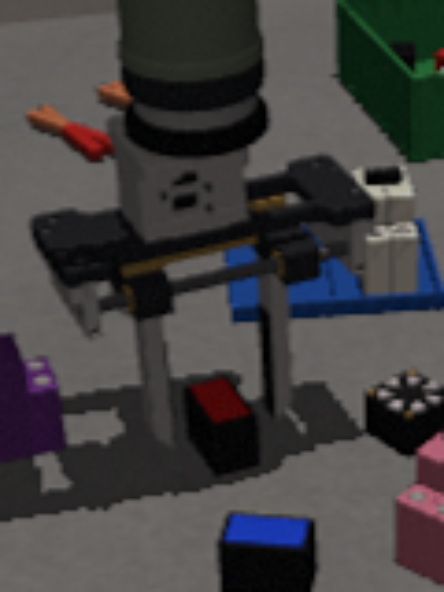

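The fingers now straddle the red meter, with tips at about (165,445) and (275,415). I'll close on it.

>>> {"api": "step_arm", "payload": {
  "steps": [
    [[0,0,0,0],[0,0,0,0],[0,0,0,0],[0,0,0,0],[0,0,0,0],[0,0,0,0],[0,0,0,0],[0,0,0,0],[0,0,0,0],[0,0,0,0]]
  ],
  "jaw": 0.15
}}

```text
t: 18.2
position: [0.4327, 0.12, 0.0035]
tool_rot: [0.636, 0.771, 0.0, 0.0]
force: [-0.1, -0.5, 2.5]
finger_gap: 0.306
grip_force: 15.0
```

```bash
python3 - <<'E'
from h import *
plan()
c=cap("side");g=bot.state()["position"]
for z in(.0,.01,.02):print(z,((proj(c,[g[0],g[1],z])-[180,60])*3.7)[0].round())
E
```

```text
pose [0.4327 0.12   0.0035] fyaw 11.0 j6 -0.11 gap 0.306 grip 15.0 t 18.2
0.0 [220. 452.]
0.01 [219. 438.]
0.02 [218. 424.]
```

>>> {"api": "step_arm", "payload": {
  "steps": [
    [[0,0,-0.005,0],[0,0,-0.015,0],[0,0,-0.03,0],[0,0,-0.05,0],[0,0,-0.07,0],[0,0,-0.09,0],[0,0,-0.11,0],[0,0,-0.12,0],[0,0,-0.12,0],[0,0,-0.12,0]]
  ]
}}

```text
t: 19.5
position: [0.4319, 0.12, 0.1228]
tool_rot: [0.636, 0.771, -0.0, -0.0]
force: [0.1, 0.8, -1.0]
finger_gap: 0.308
grip_force: 15.0
```

>>> {"api": "step_arm", "payload": {
  "steps": [
    [[0.01,0.006,0,-6],[0.03,0.018,0,-14],[0.055,0.034,0,-22],[0.08,0.05,0,-31],[0.105,0.067,0,-40],[0.13,0.083,0,-49],[0.15,0.097,0,-58],[0.166,0.106,0,-65],[0.174,0.11,0,-71.5],[0.174,0.11,0,-71.5]]
  ]
}}

```text
t: 20.75
position: [0.5067, 0.3119, 0.122]
tool_rot: [0.066, 0.998, -0.001, -0.001]
force: [0.0, -0.0, -1.0]
finger_gap: 0.308
grip_force: 15.0
```

```bash
python3 - <<'E'
from h import *
b=bay("b",-.035);plan((*b,.008,82.5))
E
```

```text
pose [0.5067 0.3119 0.122 ] fyaw 82.4 j6 -1.03 gap 0.308 grip 15.0 t 20.8
-> [-7.00e-04 -1.00e-04  1.14e-01] turn -0.1
```

>>> {"api": "step_arm", "payload": {
  "steps": [
    [[0,0,0.02,0],[0,0,0.04,0],[0,0,0.06,0],[0,0,0.08,0],[0,0,0.095,0],[0,0,0.105,0],[0,0,0.11,0],[0,0,0.1125,0],[0,0,0.114,0],[0,0,0.114,0]]
  ]
}}

```text
t: 22.0
position: [0.5078, 0.312, 0.0099]
tool_rot: [0.066, 0.998, 0.0, 0.0]
force: [-0.1, -0.4, -0.3]
finger_gap: 0.304
grip_force: 15.0
```

>>> {"api": "step_arm", "payload": {
  "steps": [
    [[0,0,0,0],[0,0,0,0],[0,0,0,0],[0,0,0,0],[0,0,-0.01,0],[0,0,-0.03,0],[0,0,-0.06,0],[0,0,-0.09,0],[0,0,-0.12,0],[0,0,-0.12,0]]
  ],
  "jaw": 0.5
}}

```text
t: 23.25
position: [0.5104, 0.3131, 0.1343]
tool_rot: [0.066, 0.998, 0.002, 0.004]
force: [-0.6, 0.8, -0.3]
finger_gap: 0.502
grip_force: 0.0
```

```bash
python3 - <<'E'
from h import *
plan((.5423,.1084,.1,27.5),(.6708,.0038,.1,51.5))
E
```

```text
pose [0.5104 0.3131 0.1343] fyaw 82.5 j6 -1.03 gap 0.502 grip 0.0 t 23.2
-> [-0.0581 -0.1989  0.0338] turn 55.0
-> [-0.1992 -0.2858  0.0345] turn 31.0
```

>>> {"api": "step_arm", "payload": {
  "steps": [
    [[-0.004,-0.015,0,5],[-0.01,-0.04,0,11],[-0.018,-0.065,0,18],[-0.027,-0.095,0.01,26],[-0.036,-0.125,0.015,34],[-0.045,-0.155,0.02,42],[-0.052,-0.18,0.025,49],[-0.058,-0.198,0.03,55],[-0.058,-0.2,0.033,55],[-0.058,-0.2,0.033,55]]
  ],
  "jaw": 0.7
}}

```text
t: 24.5
position: [0.5379, 0.1062, 0.0956]
tool_rot: [0.518, 0.855, -0.0, -0.001]
force: [-0.2, 0.3, -0.4]
finger_gap: 0.702
grip_force: 0.0
```

```bash
python3 - <<'E'
from h import *
plan((.5423,.1084,-.001,27.5))
c=cap("top");H=cv2.cvtColor(c["color"],cv2.COLOR_RGB2HSV);h,s,v=[H[...,i].astype(int) for i in range(3)]
m=roi((s>110)&((h<8)|(h>172)),110,150,180,235);print(m.sum())
if m.sum()>20: print(rect(c,m,.04)[:3],bay("b",-.035))
E
```

```text
pose [0.5379 0.1062 0.0956] fyaw 27.5 j6 -0.44 gap 0.702 grip 0.0 t 24.5
-> [-0.0002  0.0051  0.0966] turn 0.0
229
(array([0.50672406, 0.31225119]), np.float64(-0.12783905601680115), (44.8, 24.7)) [0.50709943 0.31156842]
```

>>> {"api": "step_arm", "payload": {
  "steps": [
    [[0,0.003,0.02,0],[0,0.004,0.04,0],[0,0.004,0.06,0],[0,0.004,0.072,0],[0,0.004,0.082,0],[0,0.004,0.089,0],[0,0.004,0.093,0],[0,0.004,0.096,0],[0,0.004,0.096,0],[0,0.004,0.096,0]]
  ]
}}

```text
t: 25.8
position: [0.5426, 0.1077, 0.0007]
tool_rot: [0.519, 0.855, 0.0, 0.0]
force: [0.5, -0.9, -0.7]
finger_gap: 0.7
grip_force: 0.0
```

>>> {"api": "step_arm", "payload": {
  "steps": [
    [[0,0,0,0],[0,0,0,0],[0,0,0,0],[0,0,0,0],[0,0,0,0],[0,0,0,0],[0,0,0,0],[0,0,0,0],[0,0,0,0],[0,0,0,0]]
  ],
  "jaw": 0.2
}}

```text
t: 27.05
position: [0.5425, 0.1078, 0.0006]
tool_rot: [0.519, 0.855, 0.0, 0.0]
force: [0.2, 1.2, 1.7]
finger_gap: 0.422
grip_force: 15.0
```

>>> {"api": "step_arm", "payload": {
  "steps": [
    [[0,0,-0.005,0],[0,0,-0.015,0],[0,0,-0.03,0],[0,0,-0.05,0],[0,0,-0.07,0],[0,0,-0.09,0],[0,0,-0.11,0],[0,0,-0.12,0],[0,0,-0.12,0],[0,0,-0.12,0]]
  ]
}}

```text
t: 28.3
position: [0.5416, 0.1077, 0.1197]
tool_rot: [0.519, 0.855, -0.0, -0.001]
force: [-0.8, 0.3, -0.4]
finger_gap: 0.425
grip_force: 15.0
```

```bash
python3 - <<'E'
from h import *
b=bay("y",-.07);plan((*b,.12,78.9))
E
```

```text
pose [0.5416 0.1077 0.1197] fyaw 27.5 j6 -0.44 gap 0.425 grip 15.0 t 28.3
-> [-0.2834 -0.304  -0.    ] turn -51.4
```

>>> {"api": "step_arm", "payload": {
  "steps": [
    [[-0.015,-0.016,0,-3],[-0.045,-0.048,0,-8],[-0.08,-0.086,0,-14],[-0.115,-0.123,0,-20],[-0.15,-0.161,0,-26],[-0.185,-0.198,0,-32],[-0.22,-0.236,0,-38],[-0.25,-0.268,0,-44],[-0.275,-0.295,0,-49],[-0.283,-0.304,0,-51.4]]
  ]
}}

```text
t: 29.55
position: [0.4017, -0.2851, 0.1194]
tool_rot: [0.098, 0.995, 0.0, -0.001]
force: [-0.1, 0.1, -0.5]
finger_gap: 0.427
grip_force: 15.0
```

```bash
python3 - <<'E'
from h import *
b=bay("y",-.07);plan((*b,.005,78.9))
E
```

```text
pose [ 0.4017 -0.2851  0.1194] fyaw 78.8 j6 -2.17 gap 0.427 grip 15.0 t 29.6
-> [-0.0008  0.0012  0.1144] turn -0.1
```

>>> {"api": "step_arm", "payload": {
  "steps": [
    [[0,0.001,0.02,0],[0,0.001,0.045,0],[0,0.001,0.07,0],[0,0.001,0.09,0],[0,0.001,0.103,0],[0,0.001,0.11,0],[0,0.001,0.1135,0],[0,0.001,0.115,0],[0,0.001,0.115,0],[0,0.001,0.115,0]]
  ]
}}

```text
t: 30.8
position: [0.4036, -0.2829, 0.0059]
tool_rot: [0.097, 0.995, -0.0, 0.0]
force: [-0.3, -0.5, -0.1]
finger_gap: 0.424
grip_force: 15.0
```

>>> {"api": "step_arm", "payload": {
  "steps": [
    [[0,0,0,0],[0,0,0,0],[0,0,0,0],[0,0,0,0],[0,0,-0.01,0],[0,0,-0.03,0],[0,0,-0.06,0],[0,0,-0.09,0],[0,0,-0.11,0],[0,0,-0.11,0]]
  ],
  "jaw": 0.6
}}

```text
t: 32.05
position: [0.4047, -0.284, 0.1179]
tool_rot: [0.097, 0.995, -0.002, 0.002]
force: [-0.9, 0.3, -0.8]
finger_gap: 0.6
grip_force: 0.0
```

```bash
python3 - <<'E'
from h import *
plan((.5449,-.1155,.095,78.9))
E
```

```text
pose [ 0.4047 -0.284   0.1179] fyaw 78.9 j6 -2.16 gap 0.6 grip 0.0 t 32.0
-> [-0.1049  0.1924  0.0228] turn -0.0
```

>>> {"api": "step_arm", "payload": {
  "steps": [
    [[-0.008,0.015,0,0],[-0.022,0.04,0,0],[-0.04,0.073,0,0],[-0.06,0.11,0,0],[-0.08,0.147,0.005,0],[-0.095,0.174,0.01,0],[-0.103,0.188,0.018,0],[-0.104,0.191,0.022,0],[-0.104,0.191,0.022,0],[-0.104,0.191,0.022,0]]
  ]
}}

```text
t: 33.3
position: [0.5418, -0.1161, 0.0935]
tool_rot: [0.098, 0.995, -0.0, -0.0]
force: [-0.1, 0.6, 0.2]
finger_gap: 0.598
grip_force: 0.0
```

```bash
python3 - <<'E'
from h import *
plan((.5449,-.1155,-.001,78.9))
E
```

```text
pose [ 0.5418 -0.1161  0.0935] fyaw 78.8 j6 -1.74 gap 0.598 grip 0.0 t 33.3
-> [-0.0029  0.0012  0.0945] turn -0.1
```

>>> {"api": "step_arm", "payload": {
  "steps": [
    [[-0.002,0.001,0.02,0],[-0.002,0.001,0.04,0],[-0.002,0.001,0.06,0],[-0.002,0.001,0.072,0],[-0.002,0.001,0.082,0],[-0.002,0.001,0.089,0],[-0.002,0.001,0.093,0],[-0.002,0.001,0.095,0],[-0.002,0.001,0.095,0],[-0.002,0.001,0.095,0]]
  ]
}}

```text
t: 34.55
position: [0.5447, -0.1148, -0.0012]
tool_rot: [0.097, 0.995, -0.0, 0.0]
force: [-0.0, 0.4, -0.5]
finger_gap: 0.599
grip_force: 0.0
```

>>> {"api": "step_arm", "payload": {
  "steps": [
    [[0,0,0,0],[0,0,0,0],[0,0,0,0],[0,0,0,0],[0,0,0,0],[0,0,0,0],[0,0,0,0],[0,0,0,0],[0,0,0,0],[0,0,0,0]]
  ],
  "jaw": 0.15
}}

```text
t: 35.8
position: [0.5444, -0.1147, -0.0015]
tool_rot: [0.097, 0.995, -0.0, 0.0]
force: [0.6, -0.3, 0.7]
finger_gap: 0.332
grip_force: 15.0
```

>>> {"api": "step_arm", "payload": {
  "steps": [
    [[0,0,-0.005,0],[0,0,-0.015,0],[0,0,-0.03,0],[0,0,-0.05,0],[0,0,-0.07,0],[0,0,-0.09,0],[0,0,-0.11,0],[0,0,-0.12,0],[0,0,-0.12,0],[0,0,-0.12,0]]
  ]
}}

```text
t: 37.05
position: [0.5437, -0.1144, 0.1178]
tool_rot: [0.097, 0.995, 0.0, -0.001]
force: [-0.6, -0.4, -0.6]
finger_gap: 0.335
grip_force: 15.0
```

```bash
python3 - <<'E'
from h import *
b=bay("y",0);plan((*b,.12,78.9))
E
```

```text
pose [ 0.5437 -0.1144  0.1178] fyaw 78.9 j6 -1.74 gap 0.335 grip 15.0 t 37.0
-> [ 0.0358 -0.1935 -0.0022] turn -0.0
```

>>> {"api": "step_arm", "payload": {
  "steps": [
    [[0.003,-0.014,0,0],[0.007,-0.038,0,0],[0.013,-0.07,0,0],[0.02,-0.107,0,0],[0.026,-0.143,0,0],[0.032,-0.173,0,0],[0.035,-0.189,0,0],[0.036,-0.193,0,0],[0.036,-0.193,0,0],[0.036,-0.193,0,0]]
  ]
}}

```text
t: 38.3
position: [0.4721, -0.2961, 0.1184]
tool_rot: [0.096, 0.995, 0.0, -0.0]
force: [0.5, -0.2, -0.3]
finger_gap: 0.335
grip_force: 15.0
```

>>> {"api": "step_arm", "payload": {
  "steps": [
    [[0,0,0.02,0],[0,0,0.045,0],[0,0,0.07,0],[0,0,0.09,0],[0,0,0.103,0],[0,0,0.11,0],[0,0,0.1135,0],[0,0,0.115,0],[0,0,0.1155,0],[0,0,0.1155,0]]
  ]
}}

```text
t: 39.55
position: [0.472, -0.2974, 0.0034]
tool_rot: [0.097, 0.995, -0.0, 0.0]
force: [-0.1, -0.2, 0.2]
finger_gap: 0.337
grip_force: 15.0
```

>>> {"api": "step_arm", "payload": {
  "steps": [
    [[0,0,0,0],[0,0,0,0],[0,0,0,0],[0,0,0,0],[0,0,-0.01,0],[0,0,-0.03,0],[0,0,-0.06,0],[0,0,-0.09,0],[0,0,-0.11,0],[0,0,-0.11,0]]
  ],
  "jaw": 0.55
}}

```text
t: 40.8
position: [0.4734, -0.2984, 0.1157]
tool_rot: [0.097, 0.995, -0.002, 0.002]
force: [0.2, -0.1, 0.5]
finger_gap: 0.549
grip_force: 0.0
```

```bash
python3 - <<'E'
from h import *
plan((.6708,.0038,.1,51.5))
E
```

```text
pose [ 0.4734 -0.2984  0.1157] fyaw 78.9 j6 -2.09 gap 0.549 grip 0.0 t 40.8
-> [-0.1353  0.3346  0.0154] turn 27.4
```

>>> {"api": "step_arm", "payload": {
  "steps": [
    [[-0.01,0.025,0,2],[-0.026,0.063,0,5],[-0.043,0.105,0,9],[-0.06,0.15,0,12],[-0.08,0.195,0,16],[-0.098,0.24,0,20],[-0.114,0.281,0,23],[-0.126,0.312,0.005,26],[-0.133,0.33,0.01,27.4],[-0.135,0.334,0.015,27.4]]
  ],
  "jaw": 0.62
}}

```text
t: 42.05
position: [0.6682, 0.0058, 0.0963]
tool_rot: [0.329, 0.944, -0.0, -0.001]
force: [-0.2, -1.4, -1.1]
finger_gap: 0.621
grip_force: 0.0
```

```bash
python3 - <<'E'
from h import *
plan((.6708,.0038,.003,51.5))
E
```

```text
pose [0.6682 0.0058 0.0963] fyaw 51.6 j6 -1.02 gap 0.621 grip 0.0 t 42.0
-> [-0.0035  0.0001  0.0933] turn 0.1
```

>>> {"api": "step_arm", "payload": {
  "steps": [
    [[-0.002,0,0.02,0],[-0.002,0,0.04,0],[-0.002,0,0.058,0],[-0.002,0,0.07,0],[-0.002,0,0.08,0],[-0.002,0,0.087,0],[-0.002,0,0.091,0],[-0.002,0,0.093,0],[-0.002,0,0.093,0],[-0.002,0,0.093,0]]
  ]
}}

```text
t: 43.3
position: [0.6707, 0.0033, 0.0054]
tool_rot: [0.33, 0.944, 0.0, 0.0]
force: [-0.3, 0.2, 0.8]
finger_gap: 0.618
grip_force: 0.0
```

>>> {"api": "step_arm", "payload": {
  "steps": [
    [[0,0,0,0],[0,0,0,0],[0,0,0,0],[0,0,0,0],[0,0,0,0],[0,0,0,0],[0,0,0,0],[0,0,0,0],[0,0,0,0],[0,0,0,0]]
  ],
  "jaw": 0.15
}}

```text
t: 44.55
position: [0.6703, 0.0033, 0.005]
tool_rot: [0.33, 0.944, 0.0, 0.0]
force: [-0.3, 1.3, 1.3]
finger_gap: 0.309
grip_force: 15.0
```

>>> {"api": "step_arm", "payload": {
  "steps": [
    [[0,0,-0.005,0],[0,0,-0.015,0],[0,0,-0.03,0],[0,0,-0.05,0],[0,0,-0.07,0],[0,0,-0.09,0],[0,0,-0.11,0],[0,0,-0.12,0],[0,0,-0.12,0],[0,0,-0.12,0]]
  ]
}}

```text
t: 45.8
position: [0.6695, 0.0034, 0.1239]
tool_rot: [0.33, 0.944, -0.0, -0.001]
force: [0.1, -0.0, -0.2]
finger_gap: 0.306
grip_force: 15.0
```

```bash
python3 - <<'E'
from h import *
b=bay("y",.07);plan((*b,.12,78.9))
E
```

```text
pose [0.6695 0.0034 0.1239] fyaw 51.5 j6 -1.02 gap 0.306 grip 15.0 t 45.8
-> [-0.0944 -0.3265  0.0041] turn -27.4
```

>>> {"api": "step_arm", "payload": {
  "steps": [
    [[-0.006,-0.02,0,-2],[-0.016,-0.056,0,-5],[-0.028,-0.097,0,-9],[-0.04,-0.14,0,-12],[-0.053,-0.183,0,-16],[-0.066,-0.228,0,-20],[-0.077,-0.268,0,-23],[-0.087,-0.3,0,-26],[-0.093,-0.322,0,-27.4],[-0.094,-0.3265,0,-27.4]]
  ]
}}

```text
t: 47.05
position: [0.5392, -0.3115, 0.1237]
tool_rot: [0.098, 0.995, 0.001, -0.001]
force: [0.6, 0.4, -1.0]
finger_gap: 0.307
grip_force: 15.0
```

```bash
python3 - <<'E'
from h import *
b=bay("y",.07);plan((*b,.0095,78.9))
E
```

```text
pose [ 0.5392 -0.3115  0.1237] fyaw 78.7 j6 -2.04 gap 0.307 grip 15.0 t 47.0
-> [-0.0009  0.0006  0.1142] turn -0.2
```

>>> {"api": "step_arm", "payload": {
  "steps": [
    [[0,0,0.02,0],[0,0,0.045,0],[0,0,0.07,0],[0,0,0.09,0],[0,0,0.103,0],[0,0,0.11,0],[0,0,0.1135,0],[0,0,0.115,0],[0,0,0.1155,0],[0,0,0.1155,0]]
  ]
}}

```text
t: 48.3
position: [0.5407, -0.311, 0.01]
tool_rot: [0.097, 0.995, -0.0, 0.0]
force: [0.3, 0.3, -1.3]
finger_gap: 0.307
grip_force: 15.0
```

>>> {"api": "step_arm", "payload": {
  "steps": [
    [[0,0,0,0],[0,0,0,0],[0,0,0,0],[0,0,0,0],[0,0,-0.01,0],[0,0,-0.03,0],[0,0,-0.06,0],[0,0,-0.09,0],[0,0,-0.12,0],[0,0,-0.12,0]]
  ],
  "jaw": 0.5
}}

```text
t: 49.55
position: [0.5431, -0.3126, 0.1345]
tool_rot: [0.097, 0.995, -0.002, 0.004]
force: [-0.8, 0.0, -1.0]
finger_gap: 0.502
grip_force: 0.0
```

>>> {"api": "step_arm", "payload": {
  "steps": [
    [[0,0.03,0,0],[0,0.06,-0.01,0],[0,0.1,-0.03,0],[0,0.14,-0.05,0],[0,0.18,-0.06,0],[0,0.22,-0.06,0],[0,0.26,-0.06,0],[0,0.28,-0.06,0],[0,0.28,-0.06,0],[0,0.28,-0.06,0]]
  ]
}}

```text
t: 50.8
position: [0.5942, -0.0371, 0.1891]
tool_rot: [0.097, 0.995, -0.0, -0.0]
force: [-0.2, -0.4, 0.4]
finger_gap: 0.502
grip_force: 0.0
```

```bash
python3 - <<'E'
from h import *
a=cap("top")["color"];b=cap("side")["color"]
cv2.imwrite("pics/f.png",np.hstack([cv2.resize(a[85:305,100:450],(430,270)),np.zeros((270,10,3),np.uint8),cv2.resize(b[85:375,180:440],(360,270))])[...,::-1])
E
```

```text
(no output)
```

View pics/f.png

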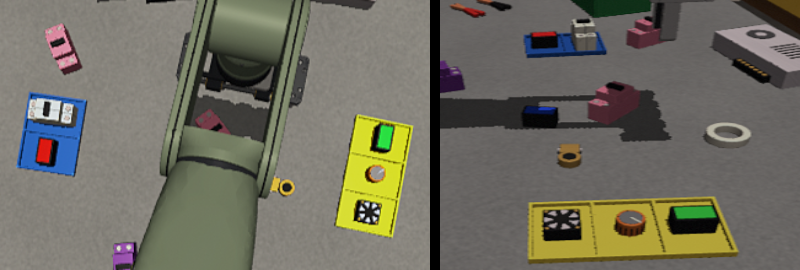

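The view shows the breaker at (50,110) and the red meter at (45,150) in the blue tray. The green meter at (382,137), the knob at (376,173) and the fan at (367,212) are in the yellow tray. Everything lies flat, the blue meter, tape and terminal are in place, and the gripper touches nothing. I'll hand it in.

```bash
python3 -c "
from workcell import bot
print(bot.close_job())"
```

```text
the job is handed in; nothing more can be done
None
```

All five parts are in their bays (red meter and breaker in the blue tray; green meter, fan and knob in the yellow), the final pictures show them flat with the spares in place, and the job was handed in at about 51 s; no verdict came back.

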